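# Open the folding chart stand

## Task

Set up the folding chart stand on the bench so that the chart inside it can be read. Press the spring plunger on its left rail straight down until you feel it snap and it stays down, which pops the panel's front edge up; then lift that edge from underneath until the over-centre hinge snaps the panel fully open, and let go. Feel your way rather than forcing the stand (never lean on it with more than about 45 N), do not push it along the bench, and leave everything else where it is.

Things in the scene. Friction and masses are not known exactly. Their poses are not given: they have to be found in the camera images.
- stand: folding chart stand: a grey metal tray 200 mm deep (its x) by 280 mm wide (its y), loose on four rubber feet, about 2 kg. Origin: centre of its underside, on the bench; x points from the panel's front edge to its hinge (roughly away from the robot), y to its left, z up. Rims and the two broad side rails end 34 mm above the bench. The left rail (+y) has the spring plunger.
- front_rim (a point): middle of the top of the tray's 12 mm thick front rim, at (-94, 0, 34) mm in the stand's frame. While folded, the panel (aluminium, 172 mm wide, 5 mm thick) lies flush in the well behind it and no finger gets under it until the plunger is down. The well is hollow, down to 10 mm above the bench.
- plunger_collar (a point): centre of the top of the fixed collar (34 mm across) round the plunger, at (-20, 116, 38) mm in the stand's frame. The plunger's round cap, 25 mm across, is screw-adjusted: its top stands anywhere from 16 to 28 mm above the collar while up (not reported; feel for it).
- level_nut (a point): top of a fixed levelling nut on the right rail (-y), 26 mm across, 10 mm tall; not part of the job and does nothing when pressed
- release (a joint): travel of the plunger in m: 0 up, 0.012 fully down. Pressed straight down it resists with up to about 15 N, gives way about half way, snaps and stays down by itself. Fully down it has lifted the panel with its hinge frame by 0.32 rad: the panel's front edge is then about 48 mm higher, some 40 mm clear above the front rim.
- panel_hinge (a point): middle of the panel's hinge axis, which runs along the stand's y, at (70, 0, 31.5) mm in the stand's frame
- front_edge (a point): middle of the lower corner of the panel's free front edge, 152 mm from the hinge axis; folded it is at (-82, 0, 29) mm in the stand's frame. A plain straight edge, 172 mm wide, 5 mm thick; it moves on an arc about the hinge, up and away from the robot.
- panel (a joint): swing of the panel beyond its hinge frame, rad: 0 folded, 1.6 fully open (leaning back 20 degrees past upright, chart on its underside facing the robot). Its angle over the bench is 0.32 more once the plunger is down. The sprung hinge pulls it shut below 0.8 and throws it open above 0.8; lifting the front edge takes about 4 N at first, then less.
- dishes: bystander, to be left alone: stack of three clear culture dishes with pale gel, 92 mm across, 50 mm tall; loose; origin at the centre of its underside
- reagent: bystander, to be left alone: round bottle with a screw cap, 52 mm across, 100 mm tall; loose; origin at the centre of its underside
- goggles: bystander, to be left alone: clear safety goggles, about 140 x 50 x 32 mm; loose; origin at the centre of its underside
- spreader: bystander, to be left alone: thin L-shaped rod 6 mm thick, about 150 mm long, lying flat; loose; origin at the centre of its underside
- pipette: bystander, to be left alone: thin white pipette 8 mm thick, 175 mm long, lying flat; loose; origin at the centre of its underside
- marker: bystander, to be left alone: white marker pen with a dark cap, 14 mm thick, 135 mm long, lying flat; loose; origin at the centre of its underside

How it is judged:
By the outcome, as a careful person would: the job done as asked, in the order asked, and still so for the second after the job is handed in, with the robot touching nothing.
It also fails if it takes over 53 s, if anything falls off the work surface, if the arm or the gripper's body presses on something with over 40 N, if the wrist force passes 120 N, or if a joint passes its speed limit or range.

## Robot

A 6-joint arm with a two-finger parallel gripper is mounted at the origin on the work surface. World frame = base frame: x ahead of the robot, y to its left, z up, the work surface at z = 0. Lengths are in m, angles in rad, forces in N, time in s.
With the tool pointing down it reaches from about 0.375 to 0.9 m from the base axis. Payload 3.1 kg.
Tool frame: the origin (TCP) lies where the fingers leave the gripper's body, on its centre line; the fingertips stand 73 mm ahead of it and the grasp point (between the pads) lies 54 mm ahead of it; z points along the fingers, y is the line along which they close (so a half turn about z gives the same grasp; the last joint's range is limited). The gripper opens to 85 mm and grips with 20 to 120 N. Pads are 22 mm wide; open, the fingers measure 114 mm over their backs; the gripper's body (76 mm by 85 mm) begins 54 mm behind the grasp point. The pads swing forward as they close: fully open they stand 13 mm farther back than shut.
Start: joints at [-1.518, 0.527, 1.433, -0, 1.181, -0.178], TCP at [0.143, -0.608, 0.304] pointing down, gripper open.
Joint ranges: [-3.08, 3.08], [-0.75, 2.2], [0.22, 2.44], [-1.43, 4.57], [0, 2.65], [-2.85, 2.85]. Speed limits (rad/s): [2.79, 2.79, 3.14, 3.14, 3.14, 3.14].

## Interface

Orientations are given as a unit quaternion [x, y, z, w].
In Python, from station import manip gives the robot as it stands.
- The arm moves only by the shell command python3 -m crank 'ROWS' [FORCE]. ROWS is JSON, a list of rows, each an object with "dp": the shift along the tool's x, y, z normalised to -1 to 1, where 1 is 50 cm, a list of three; "delta_rot": the turn, a rotation vector about the tool's x, y, z normalised to -1 to 1, where 1 is 2 pi rad, a list of three; "fingers": the opening, from -1 (shut) to 1 (fully open). A call has 1 to 12 rows; each row shifts and turns the commanded pose from where the row before left it, along the tool's axes as they then stand; what a row does not reach is not made up. A row lasts 1/12 s, in which the tool goes at most 41.7 mm and 7.16 degrees, less where a joint would pass 70% of its speed; a pose out of reach is approached as far as the arm can. A call with a number of a shift or a turn outside -1 to 1 is refused whole. A call with a gripper value outside its range is refused whole. The fingers move at their own pace and stop on an object; FORCE is the grip in N (left out, the last holds). Time passes only in rows, so rows that do not move let the fingers close. It gives the time, the measured TCP pose, the force, the opening and the grip force at its end, in the units of the state.
- manip.sense(): the state, without advancing time (a new reading comes with each control period).
- manip.snapshot(name): name is "scene" or "top" or "wrist"; returns (picture, depth): 420x560x3 uint8, red, green, blue; 420x560 float32, m along the optical axis (not along the pixel's ray), 0 where there is no reading.
- manip.camera_model(name): a dict with "fx", "fy", "cx", "cy" (pixels), "origin" and "attitude" of the camera in the world. Camera axes: x right, y up, looking along -z (the intrinsics and any distortion apply to the point x, -y, -z); pixel columns grow to the right and rows downward; lengths in m; the calibration is good to about 2 mm. A picture is of the moment at which its call begins: read the wrist's pose just before it. camera_model takes no time and is no camera call; for the wrist camera it gives the pose at the moment of the call.
- manip.sign_off(): hands the job in; it is judged then, once.
The state is a dict: "t": time; "q": joint angles; "qd": joint speeds; "tau": joint torques, N m; "tcp_pos": TCP position; "tool_rot": TCP orientation; "force": force on the tool from outside, world axes, zero at the start; "ft_torque": the same for the moment, N m; "finger_gap": opening from 0.0 (shut) to 1.0 (fully open); "gripper_force": force on a finger pad.
Only numpy, scipy, OpenCV 4.12 (cv2) and the standard library are available. Lean on these libraries where they do the work, as an engineer would, in place of code of your own. Each camera call takes 0.05 s, during which the arm holds its last target. There are 200 camera calls.

## Working session

There is one attempt and no reset: what is moved stays moved. The work goes in short steps, Python scripts to look and compute and a shell command to move; the robot and the scene stay as the last step left them, time stands still between calls to the robot, and variables do not carry over. Pictures are saved under pics/ and viewed, at most 10 in all, crops included, and the job is handed in when it is done.

```bash
mkdir -p pics; ls; python3 - <<'E'
from station import manip
import cv2,numpy as np
for n in("top","scene"):
    p,d=manip.snapshot(n); cv2.imwrite(f"pics/{n}0.png",p[:,:,::-1]); np.save(f"pics/{n}0.npy",d)
    print(n,manip.camera_model(n))
s=manip.sense();print(s)
E
```

```text
pics
top {'fx': 399.31705064791987, 'fy': 399.31705064791987, 'cx': 282.6363326105486, 'cy': 210.07844955647775, 'origin': array([0.38936697, 0.01566987, 0.91652591]), 'attitude': array([ 0.08051144, -0.07624589, -0.67641572,  0.72812516])}
scene {'fx': 420.63312825311425, 'fy': 420.63312825311425, 'cx': 276.2634580750344, 'cy': 214.25789220732324, 'origin': array([ 0.96751553, -0.14950068,  0.79381308]), 'attitude': array([0.21009693, 0.14238853, 0.53743305, 0.804208  ])}
{'t': 0.1, 'q': array([-1.51850059e+00,  5.28367031e-01,  1.43375373e+00,  1.27662409e-05,
        1.18138798e+00, -1.78503750e-01]), 'qd': array([ 0.00042404, -0.00273013, -0.00283677,  0.0008404 , -0.00095965,
        0.0001349 ]), 'tau': array([-8.98944654e-05, -4.43305027e+01, -1.78586715e+01, -3.44794498e-04,
        3.92032831e-03,  2.07658552e-06]), 'tcp_pos': array([ 0.1429754 , -0.60792296,  0.30304163]), 'tool_rot': array([ 9.93348660e-01,  1.15141315e-01,  6.63073263e-05, -9.55762633e-04]), 'force': array([ 0.07334292,  0.03807194, -0.36983233]), 'ft_torque': array([-0.0276306 ,  0.01425327, -0.01879963]), 'gripper_force': 0.0, 'finger_gap': 0.9982203744124202}
```

View pics/top0.png

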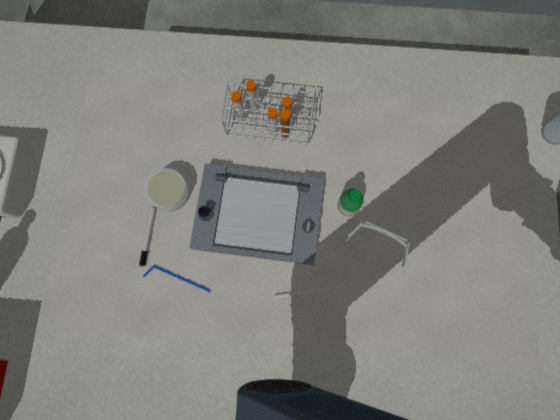

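View pics/scene0.png

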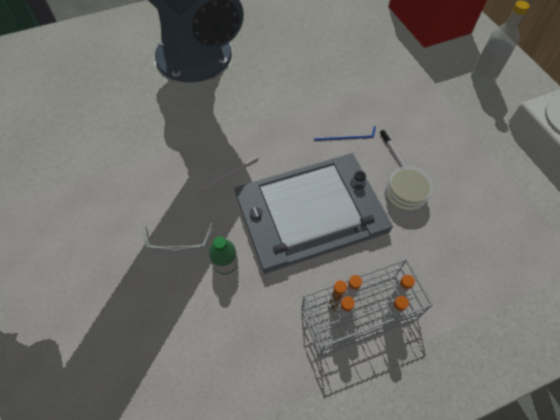

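The top view shows the stand with its plunger at about (205,211), nut at (309,226), and white panel spanning (215–299, 178–255). The dishes are at (167,190), the reagent at (351,201), and the spreader at (150–210, 265–290).

```bash
cat > h.py <<'E'
from station import manip
import cv2,numpy as np
from scipy.spatial.transform import Rotation as R
def ray(c,uv,z):
    uv=np.atleast_2d(uv).astype(float)
    d=np.c_[(uv[:,0]-c['cx'])/c['fx'],-(uv[:,1]-c['cy'])/c['fy'],-np.ones(len(uv))]
    d=R.from_quat(c['attitude']).apply(d); o=np.array(c['origin'])
    return o+d*((z-o[2])/d[:,2])[:,None]
def proj(c,P):
    p=R.from_quat(c['attitude']).inv().apply(np.atleast_2d(P)-c['origin'])
    return np.c_[c['cx']+c['fx']*p[:,0]/-p[:,2], c['cy']-c['fy']*p[:,1]/-p[:,2]]
E
python3 - <<'E'
from h import *
seeds={"top":(256,215),"scene":(310,205)}
for n in seeds:
    c=manip.camera_model(n);im=cv2.imread(f"pics/{n}0.png");g=im.max(2)
    u,v=seeds[n]
    print(n,"px panel",im[v,u],"depthz")
    # panel
    m=((g>135)).astype(np.uint8); m=cv2.morphologyEx(m,cv2.MORPH_OPEN,np.ones((3,3)))
    lab=cv2.connectedComponents(m)[1]; pm=(lab==lab[v,u]).astype(np.uint8)
    ct=max(cv2.findContours(pm,0,2)[0],key=cv2.contourArea)
    W=ray(c,ct[:,0],0.034)[:,:2].astype(np.float32)
    print("panel",pm.sum(),cv2.minAreaRect(W*1000))
    # tray: dark grey within 90px window
    t=np.zeros_like(m);t[v-75:v+75,u-95:u+95]=1
    m2=((g<125)|(pm>0)).astype(np.uint8)*t; m2=cv2.morphologyEx(m2,cv2.MORPH_OPEN,np.ones((7,7)))
    lab=cv2.connectedComponents(m2)[1]; tm=(lab==lab[v,u-0]).astype(np.uint8)
    ct=max(cv2.findContours(tm,0,2)[0],key=cv2.contourArea)
    W=ray(c,ct[:,0],0.034)[:,:2].astype(np.float32)
    print("tray",tm.sum(),cv2.minAreaRect(W*1000))
    out=im.copy();cv2.drawContours(out,[ct],-1,(0,0,255),1)
    cv2.imwrite(f"pics/m_{n}.png",cv2.resize(out[v-95:v+95,u-110:u+110],None,fx=2.6,fy=2.6))
c=manip.camera_model("top")
print(ray(c,[[205,211]],.058),ray(c,[[309,226]],.044))
c=manip.camera_model("scene")
print(ray(c,[[360,176]],.058),ray(c,[[256,213]],.044))
E
python3 -c "
import cv2,numpy as np
a=cv2.imread('pics/m_top.png');b=cv2.imread('pics/m_scene.png')
cv2.imwrite('pics/m.png',cv2.resize(np.hstack([a,b]),(800,346)))"
```

```text
top px panel [152 149 143] depthz
panel 4938 ((575.3654174804688, 85.36790466308594), (170.0565643310547, 152.12791442871094), 86.85157012939453)
tray 13929 ((554.263427734375, 44.403778076171875), (362.7849426269531, 273.673828125), 86.90037536621094)
scene px panel [164 162 154] depthz
panel 4922 ((574.5516357421875, 87.16075897216797), (169.67462158203125, 149.87063598632812), 87.01407623291016)
tray 16887 ((549.6040649414062, 95.57810974121094), (399.3033142089844, 379.1600646972656), 71.6475830078125)
[[0.56827419 0.19842358 0.058     ]] [[ 0.55429066 -0.03275637  0.044     ]]
[[0.56540641 0.20566248 0.058     ]] [[ 0.55736642 -0.02761486  0.044     ]]
```

View pics/m.png

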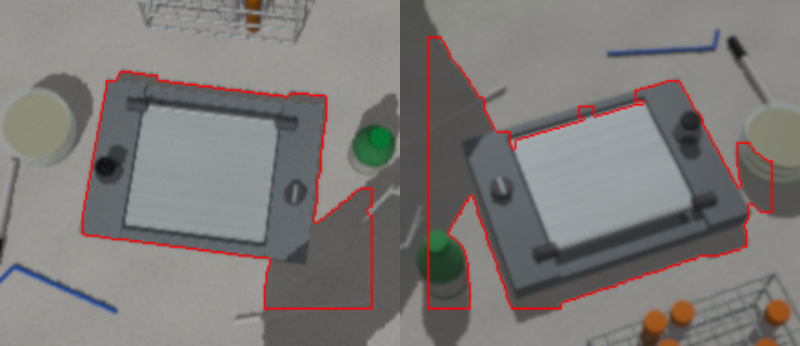

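```bash
python3 -m crank '[{"dp":[0.064,-0.047,0],"delta_rot":[0,0,0],"fingers":-1},{"dp":[0.064,-0.047,0],"delta_rot":[0,0,0],"fingers":-1},{"dp":[0.064,-0.047,0],"delta_rot":[0,0,0],"fingers":-1},{"dp":[0.064,-0.047,0],"delta_rot":[0,0,0],"fingers":-1},{"dp":[0.064,-0.047,0],"delta_rot":[0,0,0],"fingers":-1},{"dp":[0.064,-0.047,0],"delta_rot":[0,0,0],"fingers":-1},{"dp":[0.064,-0.047,0],"delta_rot":[0,0,0],"fingers":-1},{"dp":[0.064,-0.047,0],"delta_rot":[0,0,0],"fingers":-1},{"dp":[0.064,-0.047,0],"delta_rot":[0,0,0],"fingers":-1},{"dp":[0.064,-0.047,0],"delta_rot":[0,0,0],"fingers":-1},{"dp":[0.064,-0.047,0],"delta_rot":[0,0,0],"fingers":-1},{"dp":[0.064,-0.047,0],"delta_rot":[0,0,0],"fingers":-1}]'; python3 -c "
from station import manip;print(manip.sense())"
```

```text
t: 1.1
tcp_pos: [0.4531, -0.2442, 0.3037]
tool_rot: [0.993, 0.115, -0.0, -0.0]
force: [1.1, -0.7, 0.3]
finger_gap: 0.002
gripper_force: 0.0
{'t': 1.1, 'q': array([-7.11665591e-01,  3.80190818e-01,  1.70622893e+00,  9.66674747e-06,
        1.05578997e+00,  6.28466616e-01]), 'qd': array([ 9.51084758e-01,  1.16267413e-01, -2.08844305e-01, -4.24025316e-04,
        7.57267843e-02,  9.42174550e-01]), 'tau': array([-3.15002941e+00, -3.68853593e+01, -1.45298114e+01,  2.47032481e-02,
        1.23528340e-01, -6.26635663e-01]), 'tcp_pos': array([ 0.45308648, -0.24417424,  0.30370949]), 'tool_rot': array([ 9.93356854e-01,  1.15074177e-01, -2.05806964e-04, -2.29895327e-04]), 'force': array([ 1.12179229, -0.67028259,  0.34307128]), 'ft_torque': array([ 0.01138236, -0.03439845, -0.01983073]), 'gripper_force': 0.0, 'finger_gap': 0.0021602988273377384}
```

```bash
python3 -m crank '[{"dp":[0,0,0],"delta_rot":[0,0,0.015],"fingers":-1},{"dp":[0,0,0],"delta_rot":[0,0,0.015],"fingers":-1},{"dp":[0,0,0],"delta_rot":[0,0,0.015],"fingers":-1},{"dp":[0.02,-0.08,0],"delta_rot":[0,0,0],"fingers":-1},{"dp":[0.02,-0.08,0],"delta_rot":[0,0,0],"fingers":-1},{"dp":[0.02,-0.08,0],"delta_rot":[0,0,0],"fingers":-1},{"dp":[0.02,-0.08,0],"delta_rot":[0,0,0],"fingers":-1},{"dp":[0.02,-0.08,0],"delta_rot":[0,0,0],"fingers":-1},{"dp":[0.02,-0.08,0],"delta_rot":[0,0,0],"fingers":-1},{"dp":[0.02,-0.08,0],"delta_rot":[0,0,0],"fingers":-1},{"dp":[0.02,-0.08,0],"delta_rot":[0,0,0],"fingers":-1},{"dp":[0.02,-0.08,0],"delta_rot":[0,0,0],"fingers":-1}]';python3 -m crank '[{"dp":[0,-0.06,0.04],"delta_rot":[0,0,0],"fingers":-1},{"dp":[0,0,0.06],"delta_rot":[0,0,0],"fingers":-1},{"dp":[0,0,0],"delta_rot":[0,0,0],"fingers":-1},{"dp":[0,0,0],"delta_rot":[0,0,0],"fingers":-1}]'; python3 - <<'E'
from h import *
print(manip.sense())
p,d=manip.snapshot("wrist");c=manip.camera_model("wrist");print(c)
cv2.imwrite("pics/w0.png",p[:,:,::-1])
E
```

```text
t: 2.1
tcp_pos: [0.5608, 0.1109, 0.3036]
tool_rot: [1.0, -0.026, -0.0, 0.0]
force: [1.3, -0.8, -0.4]
finger_gap: 0.002
gripper_force: 0.0
t: 2.43
tcp_pos: [0.561, 0.1389, 0.2522]
tool_rot: [1.0, -0.026, -0.003, 0.0]
force: [0.2, 0.3, 1.1]
finger_gap: 0.001
gripper_force: 0.0
{'t': 2.4333, 'q': array([ 4.96185376e-02,  5.30548207e-01,  1.60131462e+00, -3.70785091e-04,
        1.01523780e+00,  1.67163454e+00]), 'qd': array([-0.0275008 , -0.04221734, -0.04260732,  0.00154189, -0.00407101,
        0.00074492]), 'tau': array([ 7.96976499e-01, -4.03565133e+01, -1.44842765e+01,  3.91018682e-02,
        1.66488573e-02,  2.33196661e-03]), 'tcp_pos': array([0.56103367, 0.13892664, 0.25224437]), 'tool_rot': array([ 9.99670793e-01, -2.55087583e-02, -2.73437684e-03,  3.63778373e-04]), 'force': array([0.15573855, 0.34797359, 1.07488177]), 'ft_torque': array([-0.01069442,  0.01410509, -0.04501993]), 'gripper_force': 0.0, 'finger_gap': 0.0008897940691874068}
{'fx': 337.1044290618656, 'fy': 337.1044290618656, 'cx': 280.6275319882935, 'cy': 210.74590318636112, 'origin': array([0.64092292, 0.13390921, 0.3232235 ]), 'attitude': array([ 0.10896234, -0.11357266,  0.71615546, -0.6799631 ])}
```

View pics/w0.png

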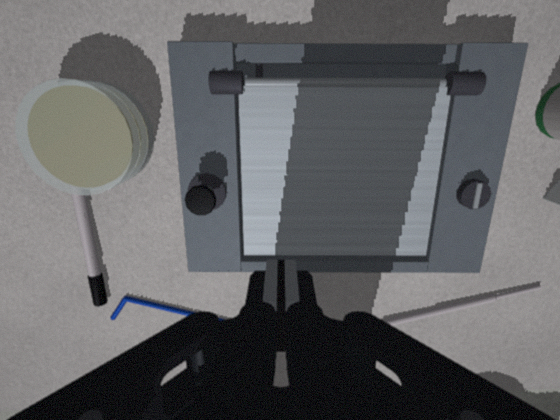

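The wrist view shows the plunger cap at (201,200), the nut at (473,194), and tray corners at about (168,42), (526,43), (480,272) and (188,272). The folded panel's front edge is near row 257.

```bash
python3 - <<'E'
from h import *
c=manip.camera_model("wrist")
t=ray(c,[[168,42],[526,43],[480,272],[188,272],[244,256],[429,256]],.034)[:,:2]*1000
print(t.round(1)); print(t[:4].mean(0), np.linalg.norm(t[0]-t[1]),np.linalg.norm(t[0]-t[3]))
d=t[3]-t[2]+t[0]-t[1]; print("yaw",np.degrees(np.arctan2(-d[0],d[1])))
for z in(.054,.06,.066):print(z,ray(c,[[201,200]],z)*1000)
print("nut",ray(c,[[473,194]],.044)*1000)
im=cv2.imread("pics/w0.png");m=(im.max(2)<45).astype(np.uint8);m[:,:180]=0;m[:180]=0;m[222:]=0;m[:,225:]=0
print("cap",cv2.minAreaRect(np.argwhere(m)[:,::-1].astype(np.float32)),m.sum())
E
```

```text
[[ 6.884e+02  2.184e+02]
 [ 6.735e+02 -5.920e+01]
 [ 4.746e+02 -4.980e+01]
 [ 4.893e+02  2.302e+02]
 [ 5.033e+02  1.752e+02]
 [ 4.942e+02  6.000e-01]]
[581.46769382  84.9242866 ] 278.0184562960751 199.47588055070827
yaw -3.045571059611391
0.054 [[565.79969332 203.63101234  54.        ]]
0.06 [[567.47391319 202.07717025  60.        ]]
0.066 [[569.14813305 200.52332816  66.        ]]
nut [[556.20231453 -27.51503625  44.        ]]
cap ((203.2000274658203, 194.10000610351562), (29.96331024169922, 41.14365005493164), 26.56505012512207) 817
```

```bash
python3 -m crank '[{"dp":[0.002,-0.043,0],"delta_rot":[0,0,0],"fingers":-1},{"dp":[0.002,-0.043,0],"delta_rot":[0,0,0],"fingers":-1},{"dp":[0.002,-0.042,0],"delta_rot":[0,0,0],"fingers":-1},{"dp":[0,0,0.06],"delta_rot":[0,0,0],"fingers":-1},{"dp":[0,0,0.06],"delta_rot":[0,0,0],"fingers":-1},{"dp":[0,0,0.05],"delta_rot":[0,0,0],"fingers":-1},{"dp":[0,0,0],"delta_rot":[0,0,0],"fingers":-1},{"dp":[0,0,0],"delta_rot":[0,0,0],"fingers":-1},{"dp":[0,0,0],"delta_rot":[0,0,0],"fingers":-1}]';python3 -c "
from station import manip;print(manip.sense())"
```

```text
t: 3.23
tcp_pos: [0.5704, 0.2018, 0.1712]
tool_rot: [1.0, -0.027, 0.002, -0.0]
force: [0.4, 0.6, -0.3]
finger_gap: -0.004
gripper_force: 0.0
{'t': 3.2333, 'q': array([ 1.55609707e-01,  6.73037916e-01,  1.59382972e+00, -3.89968708e-05,
        8.70779352e-01,  1.77987210e+00]), 'qd': array([ 0.0059285 , -0.01614221, -0.00621918, -0.00109534, -0.00764676,
        0.00154307]), 'tau': array([ 1.93393818e-02, -4.41685688e+01, -1.21190152e+01, -6.14779242e-05,
        4.65352787e-02, -3.61216289e-04]), 'tcp_pos': array([0.57044903, 0.20184172, 0.17115976]), 'tool_rot': array([ 9.99641083e-01, -2.67172673e-02,  1.94283277e-03, -3.43051057e-04]), 'force': array([ 0.38092097,  0.63879868, -0.25393967]), 'ft_torque': array([-0.0303359 , -0.00412636, -0.03712277]), 'gripper_force': 0.0, 'finger_gap': -0.0036277457412160576}
```

```bash
python3 -m crank '[{"dp":[-0.005,0,0.02],"delta_rot":[0,0,0],"fingers":-1},{"dp":[0,0,0.02],"delta_rot":[0,0,0],"fingers":-1},{"dp":[0,0,0.012],"delta_rot":[0,0,0],"fingers":-1},{"dp":[0,0,0.0],"delta_rot":[0,0,0],"fingers":-1},{"dp":[0,0,0],"delta_rot":[0,0,0],"fingers":-1}]'
for i in 1; do python3 -m crank '[{"dp":[0,0,0.006],"delta_rot":[0,0,0],"fingers":-1},{"dp":[0,0,0],"delta_rot":[0,0,0],"fingers":-1}]'; python3 -m crank '[{"dp":[0,0,0.006],"delta_rot":[0,0,0],"fingers":-1},{"dp":[0,0,0],"delta_rot":[0,0,0],"fingers":-1}]';python3 -m crank '[{"dp":[0,0,0.006],"delta_rot":[0,0,0],"fingers":-1},{"dp":[0,0,0],"delta_rot":[0,0,0],"fingers":-1}]'; done
```

```text
t: 3.65
tcp_pos: [0.5659, 0.2026, 0.1424]
tool_rot: [1.0, -0.026, -0.001, 0.0]
force: [0.0, 1.0, 1.0]
finger_gap: 0.0
gripper_force: 0.0
t: 3.82
tcp_pos: [0.5662, 0.2027, 0.1397]
tool_rot: [1.0, -0.026, -0.0, 0.0]
force: [-0.5, 0.3, 0.1]
finger_gap: 0.001
gripper_force: 0.0
t: 3.98
tcp_pos: [0.5667, 0.2028, 0.1375]
tool_rot: [1.0, -0.026, 0.001, -0.0]
force: [0.4, 0.1, 0.9]
finger_gap: -0.003
gripper_force: 0.0
t: 4.15
tcp_pos: [0.5667, 0.2028, 0.1352]
tool_rot: [1.0, -0.026, 0.001, -0.0]
force: [-1.8, -0.1, 9.4]
finger_gap: 0.003
gripper_force: 4.8
```

Contact is at a tip height of about 62 mm. I'll press on in small steps.

```bash
python3 -m crank '[{"dp":[0,0,0.005],"delta_rot":[0,0,0],"fingers":-1},{"dp":[0,0,0],"delta_rot":[0,0,0],"fingers":-1}]'; python3 -m crank '[{"dp":[0,0,0.005],"delta_rot":[0,0,0],"fingers":-1},{"dp":[0,0,0],"delta_rot":[0,0,0],"fingers":-1}]'; python3 -m crank '[{"dp":[0,0,0.005],"delta_rot":[0,0,0],"fingers":-1},{"dp":[0,0,0],"delta_rot":[0,0,0],"fingers":-1}]'
```

```text
t: 4.32
tcp_pos: [0.5667, 0.2028, 0.1325]
tool_rot: [1.0, -0.026, 0.001, -0.0]
force: [-0.3, -0.5, 5.1]
finger_gap: -0.004
gripper_force: 2.7
t: 4.48
tcp_pos: [0.5662, 0.2027, 0.129]
tool_rot: [1.0, -0.026, 0.0, -0.0]
force: [0.4, 0.2, -0.9]
finger_gap: 0.004
gripper_force: 0.0
t: 4.65
tcp_pos: [0.566, 0.2026, 0.1258]
tool_rot: [1.0, -0.026, -0.0, 0.0]
force: [0.9, 0.9, 0.0]
finger_gap: 0.002
gripper_force: 0.0
```

```bash
python3 -m crank '[{"dp":[0,0,0.004],"delta_rot":[0,0,0],"fingers":-1},{"dp":[0,0,0],"delta_rot":[0,0,0],"fingers":-1}]'; python3 -m crank '[{"dp":[0,0,0.003],"delta_rot":[0,0,0],"fingers":-1},{"dp":[0,0,0],"delta_rot":[0,0,0],"fingers":-1}]'; python3 - <<'E'
from h import *
p,d=manip.snapshot("top");cv2.imwrite("pics/top1.png",cv2.resize(p[120:300,120:400,::-1],None,fx=2.5,fy=2.5))
E
```

```text
t: 4.82
tcp_pos: [0.5662, 0.2027, 0.1253]
tool_rot: [1.0, -0.026, -0.0, 0.0]
force: [-1.6, -0.9, 7.0]
finger_gap: 0.001
gripper_force: 3.8
t: 4.98
tcp_pos: [0.5663, 0.2027, 0.1252]
tool_rot: [1.0, -0.026, 0.0, 0.0]
force: [-3.6, -0.0, 15.4]
finger_gap: -0.003
gripper_force: 7.8
```

View pics/top1.png

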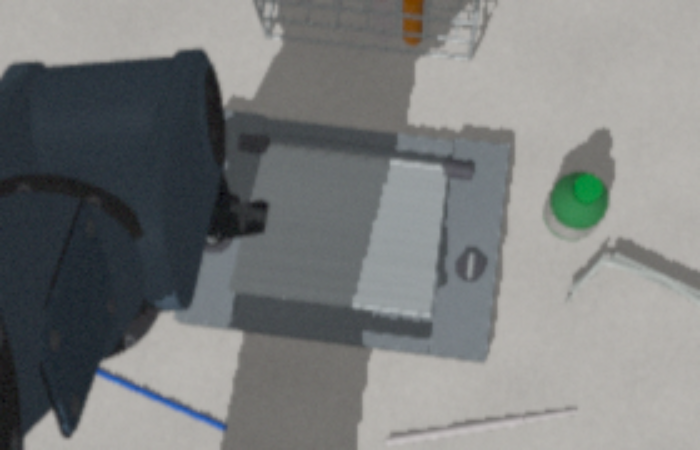

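The panel's front edge has popped up: it now sits above a dark gap behind the front rim, at crop rows 295–335. The plunger is firm at its stop. Next I'll retreat upwards, move to the front and tilt.

```bash
python3 -m crank '[{"dp":[0,0,-0.06],"delta_rot":[0,0,0],"fingers":-1},{"dp":[0,0,-0.08],"delta_rot":[0,0,0],"fingers":-1},{"dp":[0,0,-0.08],"delta_rot":[0,0,0],"fingers":-1},{"dp":[-0.057,0.045,0],"delta_rot":[0,0,0],"fingers":-1},{"dp":[-0.057,0.045,0],"delta_rot":[0,0,0],"fingers":-1},{"dp":[-0.057,0.045,0],"delta_rot":[0,0,0],"fingers":-1},{"dp":[-0.057,0.045,0],"delta_rot":[0,0,0],"fingers":-1},{"dp":[-0.057,0.045,0],"delta_rot":[0,0,0],"fingers":-1},{"dp":[0,0,0],"delta_rot":[0,0,0],"fingers":-1},{"dp":[0,0,0],"delta_rot":[0,0,0],"fingers":-1}]';python3 -c "
from station import manip;print(manip.sense()['q'])"
python3 -m crank '[{"dp":[0,0,0],"delta_rot":[0,0.018,0],"fingers":-1},{"dp":[0,0,0],"delta_rot":[0,0.018,0],"fingers":-1},{"dp":[0,0,0],"delta_rot":[0,0.018,0],"fingers":-1},{"dp":[0,0,0],"delta_rot":[0,0.018,0],"fingers":-1},{"dp":[0,0,0],"delta_rot":[0,0,0],"fingers":-1},{"dp":[0,0,0],"delta_rot":[0,0,0],"fingers":-1}]';python3 -c "
from station import manip;print(manip.sense())"
```

```text
t: 5.87
tcp_pos: [0.4163, 0.0971, 0.2329]
tool_rot: [1.0, -0.027, -0.001, -0.0]
force: [0.2, -0.3, 0.5]
finger_gap: -0.003
gripper_force: 0.0
[-3.36432903e-02  3.89735429e-01  1.98456733e+00  2.46716890e-05
  7.69210315e-01  1.59105379e+00]
t: 6.37
tcp_pos: [0.4182, 0.098, 0.2325]
tool_rot: [0.975, -0.025, 0.223, 0.006]
force: [1.2, 0.6, -0.1]
finger_gap: 0.003
gripper_force: 0.0
{'t': 6.3667, 'q': array([-0.02478561,  0.35341988,  2.21919489, -0.09735319,  0.12059423,
        1.69102663]), 'qd': array([-0.00395641,  0.00046911, -0.05573106,  0.00898108,  0.01462139,
       -0.00317047]), 'tau': array([  0.21161429, -26.25730991,  -6.97270542,  -0.07695383,
        -1.58947941,   0.05453256]), 'tcp_pos': array([0.41823995, 0.09804437, 0.2325174 ]), 'tool_rot': array([ 0.97457801, -0.02487434,  0.22258689,  0.00583427]), 'force': array([ 1.15872257,  0.56188898, -0.09560234]), 'ft_torque': array([ 0.03464379,  0.15006779, -0.00653529]), 'gripper_force': 0.0, 'finger_gap': 0.003446096022253086}
```

```bash
cat > st.py <<'E'
from h import *
s=manip.sense();M=R.from_quat(s['tool_rot']).as_matrix();z=M[:,2];y=M[:,1]
yaw=np.radians(-3.05);c_,s_=np.cos(yaw),np.sin(yaw)
def ts(p):
    d=np.array(p)*1000-[581.5,85.5,0];return np.array([c_*d[0]+s_*d[1],-s_*d[0]+c_*d[1],d[2]])
print("t",round(s['t'],2),"q",s['q'].round(3),"F",s['force'].round(1))
print("tilt",np.degrees(np.arccos(-z[2])).round(1),"zyaw",np.degrees(np.arctan2(z[1],z[0])).round(1),"y",y.round(3),"TCPst",ts(s['tcp_pos']).round(1),"tipst",ts(s['tcp_pos']+.073*z).round(1))
E
python3 -m crank '[{"dp":[0,0,0],"delta_rot":[0.0076,0,-0.0156],"fingers":-1},{"dp":[0,0,0],"delta_rot":[0.0076,0,-0.0156],"fingers":-1},{"dp":[0,0,0],"delta_rot":[0.0076,0,-0.0156],"fingers":-1},{"dp":[0,0,0],"delta_rot":[0.0076,0,-0.0156],"fingers":-1},{"dp":[0,0,0],"delta_rot":[0,0,0],"fingers":-1},{"dp":[0,0,0],"delta_rot":[0,0,0],"fingers":-1},{"dp":[0,0,0],"delta_rot":[0,0,0],"fingers":-1}]';python3 st.py;  python3 -m crank '[{"dp":[0,0,0],"delta_rot":[0,0.0175,0],"fingers":-1},{"dp":[0,0,0],"delta_rot":[0,0.0175,0],"fingers":-1},{"dp":[0,0,0],"delta_rot":[0,0.0175,0],"fingers":-1},{"dp":[0,0,0],"delta_rot":[0,0.0175,0],"fingers":-1},{"dp":[0,0,0],"delta_rot":[0,0,0],"fingers":-1},{"dp":[0,0,0],"delta_rot":[0,0,0],"fingers":-1}]' >/dev/null;python3 st.py
```

```text
t: 6.95
tcp_pos: [0.4167, 0.0969, 0.2315]
tool_rot: [0.975, 0.045, 0.216, -0.009]
force: [0.2, -0.1, -0.4]
finger_gap: 0.001
gripper_force: 0.0
t 6.95 q [-0.07   0.35   2.226  0.465  0.15   0.963] F [ 0.2 -0.1 -0.4]
tilt 25.0 zyaw 5.1 y [ 0.091 -0.996  0.001] TCPst [-165.2    2.6  231.5] tipst [-134.6    7.   165.4]
t 7.45 q [-0.077  0.36   2.26   1.19   0.151  0.233] F [-0.8  0.2 -0.2]
tilt 27.7 zyaw 13.1 y [ 0.122 -0.991 -0.056] TCPst [-170.1   16.5  229.7] tipst [-137.5   25.9  165. ]
```

```bash
python3 -m crank '[{"dp":[0,0,0],"delta_rot":[0,0.012,0],"fingers":-1},{"dp":[0,0,0],"delta_rot":[0,0.012,0],"fingers":-1},{"dp":[0,0,0],"delta_rot":[0,0.012,0],"fingers":-1},{"dp":[0,0,0],"delta_rot":[0,0.012,0],"fingers":-1},{"dp":[0,0,0],"delta_rot":[0,0.012,0],"fingers":-1},{"dp":[0,0,0],"delta_rot":[0,0.012,0],"fingers":-1},{"dp":[0,0,0],"delta_rot":[0,0,0],"fingers":-1},{"dp":[0,0,0],"delta_rot":[0,0,0],"fingers":-1}]' >/dev/null;python3 st.py
```

```text
t 8.12 q [-0.094  0.406  2.351  2.271  0.304 -0.864] F [ 0.4 -0.3  0.1]
tilt 35.7 zyaw 17.7 y [ 0.15  -0.982 -0.112] TCPst [-176.1   29.7  226.7] tipst [-136.2   44.7  167.4]
```

```bash
cat > need.py <<'E'
import sys
from h import *
from st import s,M,ts,c_,s_
tau=np.radians(float(sys.argv[1])); tip=[float(v) for v in sys.argv[2:5]]
S=np.array([[c_,-s_,0],[s_,c_,0],[0,0,1]])
ct,st=np.cos(tau),np.sin(tau)
T=S@np.array([[ct,0,st],[0,-1,0],[st,0,-ct]])
rv=R.from_matrix(M.T@T).as_rotvec()/(2*np.pi)
P=S@np.array(tip)/1000+[.5815,.0855,0]-.073*T[:,2]
print("rot units",rv.round(4),"dp in present tool axes",(M.T@(P-s['tcp_pos'])/.5).round(4),"in target axes",(T.T@(P-s['tcp_pos'])/.5).round(4))
E
python3 -m crank '[{"dp":[0.04,0.03,0.02],"delta_rot":[0,0,0],"fingers":-1},{"dp":[0.04,0.03,0.02],"delta_rot":[0,0,0],"fingers":-1},{"dp":[0,0,0],"delta_rot":[0,0,0],"fingers":-1},{"dp":[0,0,0],"delta_rot":[0,0,0],"fingers":-1}]' >/dev/null;python3 need.py 48 -96 0 69
```

```text
t 8.45 q [-0.153  0.415  2.244  1.908  0.278 -0.541] F [-0.6  0.7  0.2]
tilt 35.9 zyaw 17.4 y [ 0.15  -0.983 -0.109] TCPst [-125.4    8.4  231. ] tipst [-85.3  23.3 171.9]
rot units [-0.0347  0.0364  0.0128] dp in present tool axes [-0.1725  0.0309  0.1524] in target axes [-0.2014  0.0168  0.1145]
```

```bash
python3 -m crank '[{"dp":[0,0,0],"delta_rot":[-0.006,0.006,0.002],"fingers":-1},{"dp":[0,0,0],"delta_rot":[-0.006,0.006,0.002],"fingers":-1},{"dp":[0,0,0],"delta_rot":[-0.006,0.006,0.002],"fingers":-1},{"dp":[0,0,0],"delta_rot":[-0.006,0.006,0.002],"fingers":-1},{"dp":[0,0,0],"delta_rot":[-0.006,0.006,0.002],"fingers":-1},{"dp":[0,0,0],"delta_rot":[-0.006,0.006,0.002],"fingers":-1},{"dp":[0,0,0],"delta_rot":[0,0,0],"fingers":-1},{"dp":[0,0,0],"delta_rot":[0,0,0],"fingers":-1}]' >/dev/null;python3 need.py 48 -96 0 69
```

```text
t 9.12 q [-0.042  0.473  2.323  2.999  0.432 -1.458] F [ 0.2  0.2 -1.2]
tilt 44.5 zyaw 2.5 y [ 0.012 -0.999 -0.031] TCPst [-127.7   13.   230.5] tipst [-76.8  17.9 178.4]
rot units [-0.0108  0.0101  0.0036] dp in present tool axes [-0.1905  0.0298  0.1277] in target axes [-0.1976  0.0259  0.1173]
```

```bash
python3 -m crank '[{"dp":[-0.03,0.015,0],"delta_rot":[-0.0055,0.005,0.0018],"fingers":-1},{"dp":[-0.03,0.012,0.01],"delta_rot":[-0.0055,0.005,0.0018],"fingers":-1},{"dp":[-0.03,0,0.01],"delta_rot":[0,0,0],"fingers":-1},{"dp":[-0.03,0,0.02],"delta_rot":[0,0,0],"fingers":-1},{"dp":[-0.03,0,0.02],"delta_rot":[0,0,0],"fingers":-1},{"dp":[0,0,0],"delta_rot":[0,0,0],"fingers":-1},{"dp":[0,0,0],"delta_rot":[0,0,0],"fingers":-1}]' >/dev/null;python3 need.py 48 -100 0 69
```

```text
t 9.7 q [-0.019  0.793  2.441  3.179  0.925 -1.569] F [ 0.  -0.1 -0.5]
tilt 47.7 zyaw -3.4 y [-0.058 -0.998  0.002] TCPst [-145.2    2.8  156.6] tipst [-91.2   2.4 107.5]
rot units [ 0.0008  0.0008 -0.0002] dp in present tool axes [-0.0696  0.0054  0.0388] in target axes [-0.0698  0.0055  0.0384]
```

```bash
python3 -m crank '[{"dp":[0.03,0,0.0],"delta_rot":[0,0,0],"fingers":-1},{"dp":[0.01,0,0],"delta_rot":[0,0,0],"fingers":-1},{"dp":[0,0,0],"delta_rot":[0,0,0],"fingers":-1}]' >/dev/null;python3 st.py; python3 - <<'E'
from h import *
from scipy.optimize import least_squares
s=manip.sense()
D=[([-1.5185,.52837,1.43375],[.14298,-.60792,.30304],[.993349,.115141,.0001,-.001]),
([-.71167,.38019,1.70623],[.45309,-.24417,.30371],[.993357,.115074,-.0002,-.0002]),
([.04962,.53055,1.60131],[.56103,.13893,.25224],[.999671,-.025509,-.002734,.00036]),
([.15561,.67304,1.59383],[.57045,.20184,.17116],[.999641,-.026717,.00194,-.00034]),
([-.03364,.38974,1.98457],[.4163,.0971,.2329],[1,-.027,-.001,0]),
([-.02479,.35342,2.21919],[.41824,.09804,.23252],[.974578,-.024874,.222587,.005834]),
([-.07,.35,2.226],[.4167,.0969,.2315],[.975,.045,.216,-.009]),
(s['q'][:3],s['tcp_pos'],s['tool_rot'])]
def f(p):
    h,r0,a,b,c,d,l=p;o=[]
    for q,P,Q in D:
        W=np.array(P)-d*R.from_quat(Q).as_matrix()[:,2]
        r=W[0]*np.cos(q[0])+W[1]*np.sin(q[0]);lat=-W[0]*np.sin(q[0])+W[1]*np.cos(q[0])
        k=q[1]+q[2]
        o+=[r-(r0+a*np.sin(q[1])+b*np.sin(k)+c*np.cos(k)),W[2]-(h+a*np.cos(q[1])+b*np.cos(k)-c*np.sin(k)),lat-l]
    return o
S=least_squares(f,[.3,0,.4,.35,0,.2,.1]);print(S.x.round(4),np.abs(S.fun).max())
np.save("kin.npy",S.x)
h,r0,a,b,c,d,l=S.x
# reachable tilt / tip combos: q3 needed, q2
def q3(tau,tx,tz,flip=1):
    # world r approx, stand y=0
    t=np.radians(tau);u=np.array([np.sin(t),-np.cos(t)])
    P=np.array([.5815+tx/1000,tz/1000])-(.073+d)*u
    y=.0855-tx/1000*.053
    r=np.sqrt(P[0]**2+y*y-l*l)-r0
    z=P[1]-h; L=np.hypot(r,z);bb=np.hypot(b,c)
    C=(L*L-a*a-bb*bb)/(2*a*bb)
    return round(float(np.arccos(np.clip(C,-1,1))-np.arctan2(c,b)),3)
print("bound check",[q3(0,-165,160)])
for tau in (15,20,25,30,35,40,45,50,60,70,80,90):print(tau,q3(tau,-100,69),q3(tau,-60,40),q3(tau,-60,55),q3(tau,-50,60),q3(tau,-20,100),q3(tau,10,140))
E
```

```text
t 9.95 q [-0.021  0.712  2.399  3.183  0.81  -1.576] F [-0.4  0.3  1. ]
tilt 48.2 zyaw -3.5 y [-0.059 -0.998  0.003] TCPst [-130.8    2.5  174.9] tipst [-76.4   2.  126.3]
[2.743e-01 2.000e-04 5.877e-01 3.916e-01 1.140e-01 2.241e-01 1.110e-01] 0.00014974239699538927
bound check [1.986]
15 2.093 2.007 2.002 1.976 1.884 1.785
20 2.157 2.07 2.065 2.039 1.948 1.851
25 2.22 2.132 2.128 2.102 2.012 1.916
30 2.283 2.191 2.188 2.162 2.074 1.979
35 2.345 2.248 2.247 2.221 2.134 2.04
40 2.405 2.302 2.301 2.275 2.191 2.099
45 2.462 2.35 2.352 2.326 2.244 2.155
50 2.514 2.391 2.396 2.37 2.293 2.207
60 2.591 2.445 2.458 2.434 2.37 2.294
70 2.606 2.45 2.47 2.45 2.408 2.348
80 2.548 2.402 2.428 2.414 2.397 2.358
90 2.448 2.317 2.346 2.336 2.34 2.322
```

```bash
python3 need.py 39 -97 0 75 | tail -1; python3 need.py 39 -104 0 110|tail -1
```

```text
rot units [ 0.0009 -0.0255 -0.0003] dp in present tool axes [-0.0806  0.0048  0.0395] in target axes [-0.0733  0.0049  0.0518]
rot units [ 0.0009 -0.0255 -0.0003] dp in present tool axes [-0.0378  0.0051 -0.0176] in target axes [-0.0401  0.0049 -0.0114]
```

```bash
python3 -m crank '[{"dp":[0,0,0],"delta_rot":[0,-0.0128,0],"fingers":-1},{"dp":[0,0,0],"delta_rot":[0,-0.0128,0],"fingers":-1},{"dp":[-0.04,0.005,-0.011],"delta_rot":[0,0,0],"fingers":-1},{"dp":[-0.017,0,0.031],"delta_rot":[0,0,0],"fingers":-1},{"dp":[-0.016,0,0.031],"delta_rot":[0,0,0],"fingers":-1},{"dp":[0,0,0],"delta_rot":[0,0,0],"fingers":-1},{"dp":[0,0,0],"delta_rot":[0,0,0],"fingers":-1}]' >/dev/null;python3 need.py 39 -66 0 36;  python3 - <<'E'
from h import *
p,d=manip.snapshot("wrist");cv2.imwrite("pics/w1.png",p[:,:,::-1])
p,d=manip.snapshot("scene");cv2.imwrite("pics/s1.png",cv2.resize(p[100:300,180:460,::-1],None,fx=2.5,fy=2.5))
E
```

```text
t 10.53 q [-0.031  0.77   2.374  3.174  0.676 -1.577] F [-0.5  0.8  0.2]
tilt 38.6 zyaw -3.7 y [-0.059 -0.998  0.004] TCPst [-144.9   -0.4  129.6] tipst [-99.4  -0.9  72.5]
rot units [ 0.0011  0.0012 -0.0004] dp in present tool axes [ 0.0055 -0.0014  0.0987] in target axes [ 0.0047 -0.0007  0.0988]
```

View pics/w1.png

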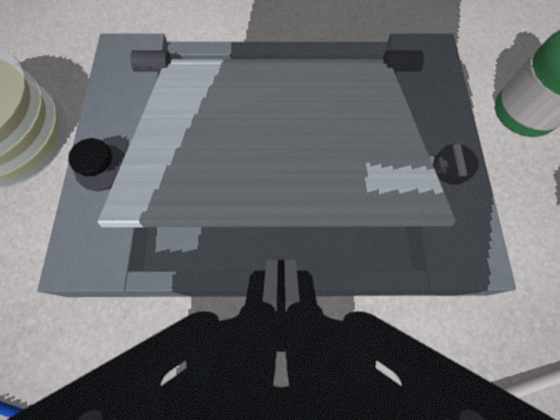

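View pics/s1.png

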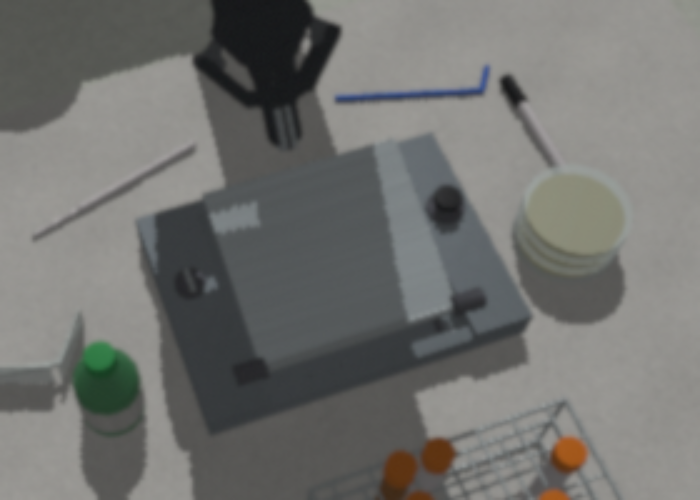

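In the wrist view the panel is raised, with its front edge from (98,222) to (453,222). The fingertips at (280,262) are just in front of the gap.

```bash
python3 - <<'E'
from st import *
c=manip.camera_model("wrist")
for z in(.072,.077,.082):
    a=ray(c,[[98,226],[456,226]],z);print(z,np.linalg.norm(a[0]-a[1]),ts(a[0]),ts(a[1]))
print(ts(ray(c,[[40,292]],.034)[0]),ts(ray(c,[[515,290]],.034)[0]))
E
python3 -m crank '[{"dp":[0.002,0,0.025],"delta_rot":[0,0,0],"fingers":-1},{"dp":[0.002,0,0.025],"delta_rot":[0,0,0],"fingers":-1},{"dp":[0,0,0],"delta_rot":[0,0,0],"fingers":-1},{"dp":[0,0,0],"delta_rot":[0,0,0],"fingers":-1}]'>/dev/null; python3 need.py 40 -64 0 36
```

```text
t 10.63 q [-0.031  0.768  2.375  3.175  0.676 -1.577] F [-0.  -0.2  0.1]
tilt 38.7 zyaw -3.7 y [-0.059 -0.998  0.004] TCPst [-144.8   -0.3  130.5] tipst [-99.2  -0.8  73.5]
0.072 0.18107595090429643 [-73.95859542  90.64802445  72.        ] [-74.61100803 -90.42675114  72.        ]
0.077 0.17549726817545147 [-75.59830922  87.8446752   77.        ] [-76.23062197 -87.65145386  77.        ]
0.082 0.1699185854466065 [-77.23802303  85.04132596  82.        ] [-77.8502359  -84.87615659  82.        ]
[-101.62215153  138.04738253   34.        ] [-101.76070768 -138.70431034   34.        ]
t 10.97 q [-0.033  0.816  2.331  3.173  0.681 -1.577] F [-1.2 -0.   1.2]
tilt 38.7 zyaw -3.7 y [-0.059 -0.998  0.004] TCPst [-126.2   -0.6  110.9] tipst [-80.6  -1.1  53.9]
rot units [ 0.0012  0.0036 -0.0003] dp in present tool axes [ 0.0002 -0.0015  0.0488] in target axes [-0.0009 -0.0012  0.0488]
```

```bash
python3 -m crank '[{"dp":[0,-0.001,0.024],"delta_rot":[0,0.002,0],"fingers":-1},{"dp":[0,0,0.022],"delta_rot":[0,0.002,0],"fingers":-1},{"dp":[0,0,0],"delta_rot":[0,0,0],"fingers":-1},{"dp":[0,0,0],"delta_rot":[0,0,0],"fingers":-1}]'>/dev/null; python3 st.py
python3 -m crank '[{"dp":[0.01,0,0],"delta_rot":[0,0,0],"fingers":-1},{"dp":[0.01,0,-0.004],"delta_rot":[0,0,0],"fingers":-1},{"dp":[0.01,0,-0.004],"delta_rot":[0,0,0],"fingers":-1},{"dp":[0,0,0],"delta_rot":[0,0,0],"fingers":-1}]'>/dev/null; python3 st.py
```

```text
t 11.3 q [-0.032  0.874  2.307  3.173  0.737 -1.576] F [-0.5 -0.  -0.2]
tilt 40.0 zyaw -3.7 y [-0.059 -0.998  0.004] TCPst [-113.2   -0.2   93.1] tipst [-66.3  -0.7  37.1]
t 11.63 q [-0.032  0.823  2.287  3.175  0.665 -1.579] F [-3.2  0.  -1.6]
tilt 39.9 zyaw -3.7 y [-0.059 -0.998  0.004] TCPst [-1.053e+02 -1.000e-01  1.072e+02] tipst [-58.4  -0.6  51.2]
```

Contact at about 3 N. I'll lift along the arc.

```bash
python3 -m crank '[{"dp":[0.015,0,-0.006],"delta_rot":[0,0,0],"fingers":-1},{"dp":[0.015,0,-0.006],"delta_rot":[0,0,0],"fingers":-1},{"dp":[0.015,0,-0.006],"delta_rot":[0,0,0],"fingers":-1},{"dp":[0.015,0,-0.006],"delta_rot":[0,0,0],"fingers":-1},{"dp":[0,0,0],"delta_rot":[0,0,0],"fingers":-1}]'>/dev/null; python3 st.py
python3 -m crank '[{"dp":[0.015,0,-0.002],"delta_rot":[0,0,0],"fingers":-1},{"dp":[0.015,0,-0.002],"delta_rot":[0,0,0],"fingers":-1},{"dp":[0.015,0,-0.002],"delta_rot":[0,0,0],"fingers":-1},{"dp":[0,0,0],"delta_rot":[0,0,0],"fingers":-1}]'>/dev/null; python3 st.py
```

```text
t 12.05 q [-0.033  0.729  2.243  3.181  0.533 -1.588] F [-2.3  0.6 -0.1]
tilt 40.2 zyaw -3.7 y [-0.059 -0.998  0.004] TCPst [-88.6  -0.  136.3] tipst [-41.5  -0.6  80.5]
t 12.38 q [-0.034  0.679  2.201  3.187  0.441 -1.596] F [-4.4  0.4  2.5]
tilt 40.2 zyaw -3.7 y [-0.059 -0.998  0.004] TCPst [-7.330e+01 -1.000e-01  1.526e+02] tipst [-26.2  -0.6  96.8]
```

```bash
python3 -m crank '[{"dp":[0.016,0,-0.004],"delta_rot":[0,0,0],"fingers":-1},{"dp":[0.016,0,-0.004],"delta_rot":[0,0,0],"fingers":-1},{"dp":[0.016,0,0],"delta_rot":[0,0,0],"fingers":-1},{"dp":[0,0,0],"delta_rot":[0,0,0],"fingers":-1}]'>/dev/null; python3 st.py
python3 -m crank '[{"dp":[0.016,0,0.003],"delta_rot":[0,0,0],"fingers":-1},{"dp":[0.016,0,0.003],"delta_rot":[0,0,0],"fingers":-1},{"dp":[0.016,0,0.003],"delta_rot":[0,0,0],"fingers":-1},{"dp":[0,0,0],"delta_rot":[0,0,0],"fingers":-1}]'>/dev/null; python3 st.py
python3 - <<'E'
from h import *
p,d=manip.snapshot("scene");cv2.imwrite("pics/s2.png",cv2.resize(p[80:300,180:460,::-1],None,fx=2.5,fy=2.5))
E
```

```text
t 12.72 q [-0.035  0.631  2.153  3.197  0.348 -1.607] F [-1.7 -0.4  1. ]
tilt 40.4 zyaw -3.7 y [-0.059 -0.998  0.004] TCPst [-56.   -0.2 171.2] tipst [ -8.7  -0.8 115.6]
t 13.05 q [-0.037  0.608  2.096  3.211  0.268 -1.623] F [1.3 0.2 1.2]
tilt 40.4 zyaw -3.7 y [-0.06  -0.998  0.004] TCPst [-34.3  -0.4 183. ] tipst [ 13.   -0.9 127.4]
```

View pics/s2.png

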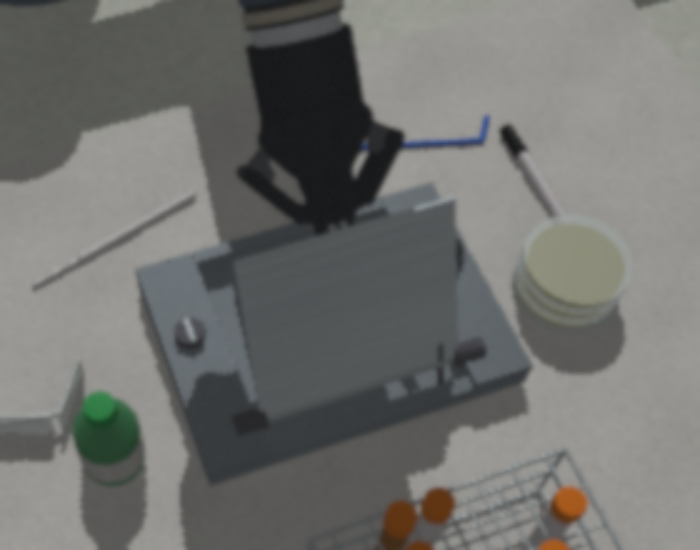

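The panel is well up, leaning over the fingers, with its top edge running from (235,255) to (455,205). The force has vanished, so I'll follow through a little.

```bash
python3 -m crank '[{"dp":[0.012,0,0.006],"delta_rot":[0,0,0],"fingers":-1},{"dp":[0.012,0,0.006],"delta_rot":[0,0,0],"fingers":-1},{"dp":[0,0,0],"delta_rot":[0,0,0],"fingers":-1},{"dp":[0,0,0],"delta_rot":[0,0,0],"fingers":-1},{"dp":[0,0,0],"delta_rot":[0,0,0],"fingers":-1},{"dp":[0,0,0],"delta_rot":[0,0,0],"fingers":-1}]'>/dev/null; python3 st.py
python3 - <<'E'
from h import *
p,d=manip.snapshot("scene");cv2.imwrite("pics/s3.png",cv2.resize(p[80:300,180:460,::-1],None,fx=2.5,fy=2.5))
E
```

```text
t 13.6 q [-0.037  0.606  2.067  3.219  0.23  -1.632] F [ 0.3 -0.4 -0.4]
tilt 40.0 zyaw -3.7 y [-0.059 -0.998  0.004] TCPst [-23.6  -0.3 184.8] tipst [ 23.3  -0.9 128.9]
```

View pics/s3.png

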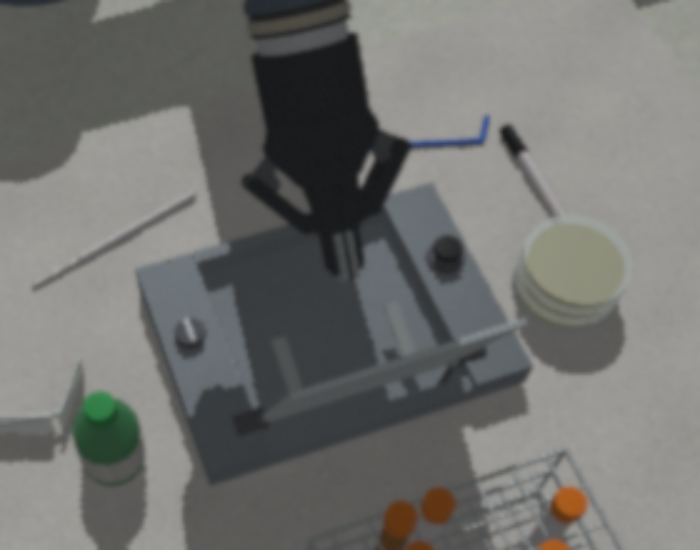

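The panel is fully open, leaning back, and the fingers are free. I'll retreat.

```bash
python3 -m crank '[{"dp":[-0.01,0,-0.03],"delta_rot":[0,0,0],"fingers":-1},{"dp":[-0.01,0,-0.04],"delta_rot":[0,0,0],"fingers":-1},{"dp":[-0.01,0,-0.04],"delta_rot":[0,0,0],"fingers":-1},{"dp":[-0.01,0,-0.04],"delta_rot":[0,0,0],"fingers":-1},{"dp":[0,0,0],"delta_rot":[0,0,0],"fingers":-1},{"dp":[0,0,0],"delta_rot":[0,0,0],"fingers":-1},{"dp":[0,0,0],"delta_rot":[0,0,0],"fingers":-1},{"dp":[0,0,0],"delta_rot":[0,0,0],"fingers":-1}]'>/dev/null; python3 st.py
python3 - <<'E'
from h import *
p,d=manip.snapshot("scene");cv2.imwrite("pics/s4.png",p[:,:,::-1])
E
```

```text
t 14.32 q [-0.033  0.465  2.184  3.241  0.208 -1.651] F [0.1 1.2 1.3]
tilt 40.1 zyaw -3.7 y [-0.06  -0.998  0.004] TCPst [-8.560e+01  1.000e-01  2.293e+02] tipst [-38.6  -0.4 173.5]
```

View pics/s4.png

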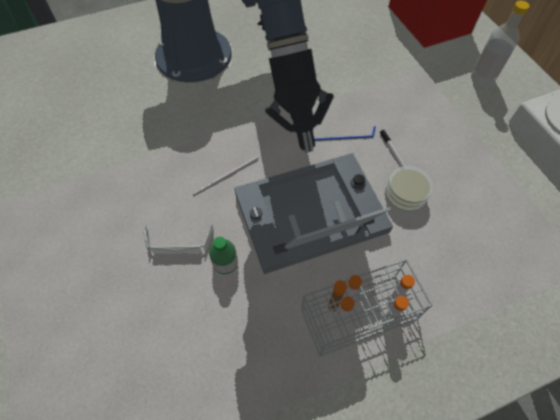

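The stand is open (panel at about (335,228)) with its corners where they were at the start, e.g. (236,190) and (265,268). Nothing else has moved, and the gripper is clear.

```bash
python3 -c "
from station import manip;print(manip.sign_off())"
```

```text
the job is handed in; nothing more can be done
None
```

The chart stand is set up and handed in: I pressed the plunger until it snapped and stayed down, then lifted the front edge until the panel snapped fully open. The last picture shows the stand and everything else in place and the gripper clear; the job took about 14 s, with readings no higher than about 16 N.

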